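Switch the locking gas selector to the blue-tagged port

TASK

The furnace's gas selector stands closed, its pin pointing up the sloping panel. Pull its sprung knob outward, turn it to the side where the blue tag is clipped, and let it snap fully home in the notch beside that tag; then leave the knob alone. Leave the glass vial, the crucible and the ceramic boat where they stand.

Things in the scene. Friction and masses are not known exactly. Their poses are not given: they have to be found in the camera images.
- console: gas selector console: grey wedge-shaped box fixed to the worktop, 116 deep (x) x 104 wide (y), 45 high at the front, 81 at the back; origin at the centre of its underside; x points away from the operator's side, y to that operator's left, z up. Its aluminium panel slopes 22 degrees from horizontal, facing the operator and up. Three brass fittings stick out 20 mm at the back
- panel_axis (a point): point of the sloping panel under the knob, where the knob's axis meets it, at (-8.4, 0, 65) mm in the console's frame; fixed. Its z axis is the knob's axis, outward and square to the panel ((-0.375, 0, 0.927) in the console's frame); x points up the slope; y to the operator's left. The console stands between a 371 mm tall microscope (left) and a 389 mm tall furnace (right)
- knob_grip (a point): grip point on the knob's axis; moves and turns with the knob: z = axis outward, x along the bar toward the pin's side, y across it. Black bar grip 42 long x 14 thick x 30 high (along z), white line on top on the pin's side. The point lies 15 mm below the bar's top, 19.5 above the round skirt (42 across) at its foot, 26.5 above the notched steel ring (54 across) and 39 above the panel when home
- plunger (a joint): how far the knob is pulled out along its axis, m: 0 = fully home in a notch, 0.012 = end of travel. A spring pulls it home, 4.5 N at 0 to 7.5 N at 0.012. Above 0.0065 the pin is clear of the ring; released between notches it stays out at about 0.006. Within about 0.15 rad of a notch the rounded mouth draws the pin in
- selector (a joint): angle of the knob about its axis, rad: 0 = pin points up the slope (closed notch, black dot); positive is counter-clockwise as seen facing the panel, toward the console's +y. Notches at -1.047, 0 and +1.047 (60 degrees); stops at -1.35 and 1.35. Home in a notch it has about 0.04 rad of play and cannot be turned; pulled out it turns easily (0.012 N m)
- pin_tip (a point): white end of the 6 mm locking pin, which sticks out from under the knob, 32 mm from its axis; it points at the notch in use. (A second microscope, 377 mm tall, stands farther left on the worktop.)
- blue_tag: blue disc, 17 across, standing 4 mm off the panel, clipped flat on the panel 42 mm from the knob's axis beside either the left or the right notch (60 degrees from the black dot); origin at the middle of its underside. It marks the wanted port
- yellow_tag: yellow disc, the same as the blue one, beside the other side notch; the port not wanted
- vial: bystander: sample vial with black screw cap, 25 across, 54 high; origin at the centre of its underside
- crucible: bystander: white porcelain crucible, 48 across, 38 high; origin at the centre of its underside
- boat: bystander: white ceramic combustion boat, 18 x 75 (its y) x 12 high; origin at the centre of its underside

How it is judged:
By the outcome, as a careful person would: the job done as asked, in the order asked, and still so for the second after the job is handed in, with the robot touching nothing.
It also fails if it takes over 38 s, if anything falls off the work surface, if the arm or the gripper's body presses on something with over 40 N, if the wrist force passes 120 N, or if a joint passes its speed limit or range.

ROBOT

A 7-joint arm with a two-finger parallel gripper is mounted at the origin on a cart in front of the work surface, level with it; the furniture and walls round the work are solid. World frame = base frame: x ahead of the robot, y to its left, z up, the work surface at z = 0. Lengths are in m, angles in rad, forces in N, time in s.
With the tool pointing down it reaches from about 0.425 to 0.8 m from the base axis. Payload 8.3 kg.
Tool frame: the origin (TCP) lies at the very end of the fingers, on their centre line; the grasp point (between the pads) lies 19 mm behind it; z points along the fingers, y is the direction in which the jaws open and shut (so a half turn about z gives the same grasp; the last joint's range is limited). The gripper opens to 85 mm and grips with 20 to 120 N. Pads are 22 mm wide; open, the fingers measure 114 mm over their backs; the gripper's body (76 mm by 85 mm) begins 54 mm behind the grasp point. The pads swing forward as they close: fully open they stand 13 mm farther back than shut.
Start: joints at [1.062, 0.383, 0.016, 1.37, -0.006, 1.388, -0.046], TCP at [0.27, -0.564, 0.21] pointing down, gripper open.
Joint ranges: [-2.95, 2.95], [-0.25, 2.06], [-1.52, 1.56], [0.18, 2.33], [-1.44, 4.58], [0.02, 2.06], [-3.01, 3.01]. Speed limits (rad/s): [2.39, 2.39, 3.01, 3.01, 3.14, 3.14, 3.14].

INTERFACE

Orientations are given as a 3x3 rotation matrix whose columns are the frame's x, y, z axes.
In Python, from station import ctrl gives the robot as it stands.
- The arm moves only by the tool jog_arm, never from a script. Its argument "commands" is a list of rows, each an object of numbers: "x", "y", "z": the shift along the world's x, y, z in m; "rx", "ry", "rz": the turn, a rotation vector about the world's x, y, z in units of 5 degrees (1.0 is 5 degrees). A call has 1 to 5 rows; each row shifts and turns the commanded pose from where the row before left it; what a row does not reach is not made up. A row lasts 1/10 s, in which the tool goes at most 50 mm and 8.59 degrees, less where a joint would pass 70% of its speed; a pose out of reach is approached as far as the arm can. A call with a gripper value outside its range is refused whole. "claw" is the opening, from -1 (shut) to 1 (fully open), set as the call begins (left out, the last holds). The fingers move at their own pace and stop on an object; "newtons" is the grip in N (left out, the last holds). Time passes only in rows, so rows that do not move let the fingers close. It gives the time, the measured TCP pose, the force and the opening at its end, in the units of the state.
- ctrl.get_state(): the state, without advancing time (a new reading comes with each control period).
- ctrl.read_camera(name): name is "side" or "top"; returns the picture (480x640x3 uint8, red, green, blue); there is no depth.
- ctrl.camera_info(name): a dict with "fx", "fy", "cx", "cy" (pixels), "R" (3x3) and "t" (3): a world point X has camera coordinates R X + t. Camera axes: x right, y down, z forward; pixel columns grow to the right and rows downward; lengths in m; the calibration is good to about 2 mm. A picture is of the moment at which its call begins. camera_info takes no time and is no camera call.
- ctrl.job_done(): hands the job in, once; it reports no verdict.
Trained networks look in the newest picture that a camera, given by its name, has taken for a name from the list of things; names that differ only in an ending like _2 or _b are one class to them, and where a whole thing is asked for, a point or a joint stands for the part that bears it (a point fixed in the world has none). Each returns a list of dicts, best first, with "p" (0 to 1); they miss things now and then, are a little off and sometimes report something else, mostly with a low value. They report only what shows in the picture. A call takes as long as a camera call.
- ctrl.recognise(name, camera): "location" ([x, y, z] in m, in world coordinates, good to about 4 mm: the middle of the surface that is visible of it).
- ctrl.mark_of(name, camera): "location" ([x, y, z] in m, in world coordinates, good to about 4 mm: a listed point, or the origin of a listed thing).
The state is a dict: "clock": time; "joints": joint angles; "joint_velocities": joint speeds; "joint_efforts": joint torques, N m; "eef_pos": TCP position; "eef_rot": TCP orientation; "ft_force": force on the tool from outside, world axes, zero at the start; "moment": the same for the moment, N m; "opening": opening from 0.0 (shut) to 1.0 (fully open).
Only numpy, scipy, OpenCV 4.12 (cv2) and the standard library are available. Lean on these libraries where they do the work, as an engineer would, in place of code of your own. Each camera call takes 0.05 s, during which the arm holds its last target.

## Working session

There is one attempt and no reset: what is moved stays moved. The work goes in short steps, Python scripts to look and compute and a tool call to move; the robot and the scene stay as the last step left them, time stands still between calls to the robot, and variables do not carry over. Pictures are saved under pics/ and viewed, and the job is handed in when it is done.

Besides the shell and the picture viewer there is one more tool, called after "Call:" by a JSON object that holds its "name" and its "arguments", one argument or row to a line. jog_arm: Moves the arm, as the interface text tells. Its arguments: {"type":"object","properties":{"commands":{"type":"array"},"claw":{"type":"number"},"newtons":{"type":"number"}},"required":["commands"]}

```bash
mkdir -p pics; ls; python3 - <<'E'
from station import ctrl
import cv2,numpy as np
s=ctrl.get_state(); print({k:np.round(v,3).tolist() for k,v in s.items()})
for c in ["side","top"]:
    im=ctrl.read_camera(c); cv2.imwrite(f"pics/{c}0.png",im[:,:,::-1])
    i=ctrl.camera_info(c); print(c,i)
    for n in ["panel_axis","knob_grip","pin_tip","blue_tag","yellow_tag","console"]:
        print(n,[(np.round(d["location"],4).tolist(),round(d["p"],2)) for d in ctrl.mark_of(n,c)[:2]])
E
```

```text
pics
{'clock': 0.0, 'joints': [1.062, 0.384, 0.016, 1.371, -0.006, 1.388, -0.046], 'joint_velocities': [-0.001, 0.001, -0.001, 0.001, 0.001, 0.002, -0.003], 'joint_efforts': [-0.002, -62.761, 0.843, -37.182, 0.017, 0.014, -0.0], 'eef_pos': [0.269, -0.563, 0.209], 'eef_rot': [[0.902, 0.431, -0.001], [0.431, -0.902, 0.002], [-0.0, -0.002, -1.0]], 'ft_force': [0.29, 0.505, 0.04], 'moment': [-0.025, -0.059, 0.045], 'opening': 0.999}
side {'fx': 548.9468066931938, 'fy': 548.9468066931938, 'cx': 314.4919038481349, 'cy': 235.06801264161405, 'R': array([[ 0.46756341, -0.88395113,  0.00385337],
       [-0.49507411, -0.26547444, -0.8272998 ],
       [ 0.73231556,  0.38490741, -0.56174745]]), 't': array([-0.39663236,  0.24524418,  0.63132717])}
panel_axis [([0.542, -0.1019, 0.0616], 0.79)]
knob_grip [([0.5284, -0.1034, 0.1045], 0.8), ([0.5446, -0.1049, 0.0627], 0.74)]
pin_tip [([0.5681, -0.1056, 0.0848], 0.62)]
blue_tag []
yellow_tag [([0.5543, -0.1391, 0.0769], 0.53)]
console [([0.548, -0.1028, 0.0006], 0.95), ([0.3656, -0.3533, -0.0007], 0.33)]
top {'fx': 573.2563932320616, 'fy': 573.2563932320616, 'cx': 323.1392475611215, 'cy': 232.188646509547, 'R': array([[ 0.02404443, -0.99967034, -0.00900379],
       [-0.99565271, -0.02313517, -0.09022438],
       [ 0.08998633,  0.01113404, -0.99588076]]), 't': array([-0.20130161,  0.47079632,  0.95344549])}
panel_axis [([0.5397, -0.1048, 0.061], 0.7)]
knob_grip [([0.5232, -0.1079, 0.097], 0.81), ([0.5416, -0.1037, 0.0663], 0.32)]
pin_tip [([0.565, -0.1074, 0.0836], 0.86)]
blue_tag []
yellow_tag [([0.5543, -0.143, 0.0703], 0.47)]
console [([0.546, -0.1074, -0.0026], 0.8)]
```

View pics/side0.png

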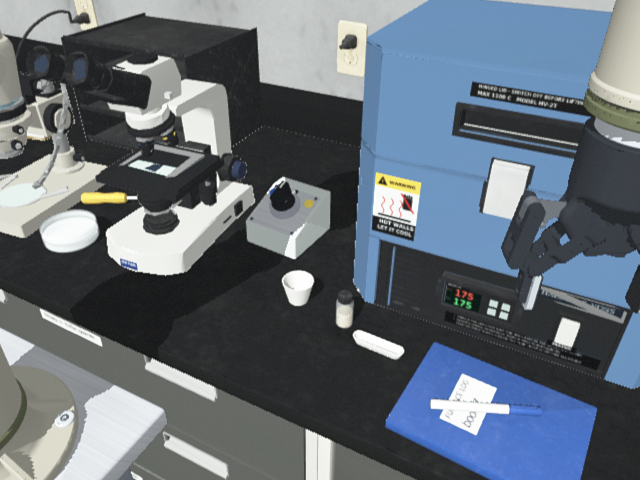

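View pics/top0.png

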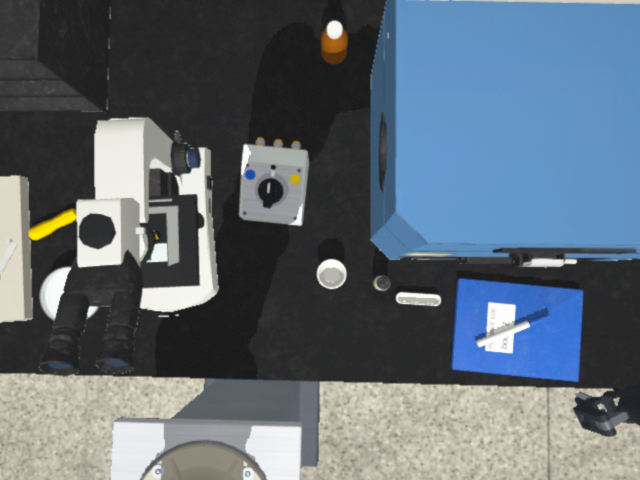

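```bash
python3 - <<'E'
import cv2
t=cv2.imread("pics/top0.png")[125:240,220:330]; s=cv2.imread("pics/side0.png")[165:265,235:340]
cv2.imwrite("pics/tz.png",cv2.resize(t,None,fx=5,fy=5,interpolation=cv2.INTER_CUBIC)); cv2.imwrite("pics/sz.png",cv2.resize(s,None,fx=5.7,fy=5.7,interpolation=cv2.INTER_CUBIC))
E
```

```text
(no output)
```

View pics/tz.png

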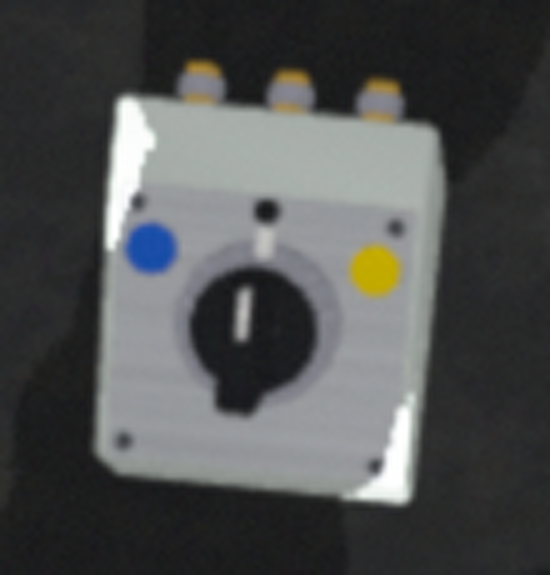

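View pics/sz.png

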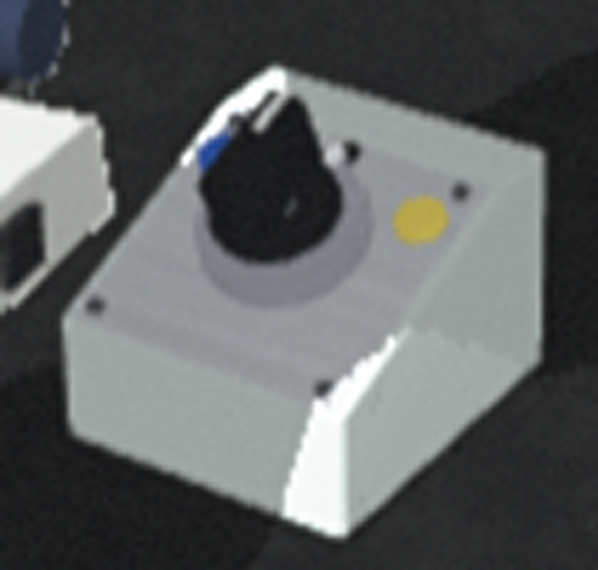

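```bash
cat > h.py <<'E'
import numpy as np
from station import ctrl
from scipy.optimize import least_squares
from scipy.spatial.transform import Rotation as Ro
def proj(c,X):
    i=ctrl.camera_info(c); p=i["R"]@X+i["t"]; return np.array([i["fx"]*p[0]/p[2]+i["cx"],i["fy"]*p[1]/p[2]+i["cy"]])
c,s=np.cos(np.radians(22)),np.sin(np.radians(22))
PR=np.array([[c,0,-s],[0,1,0],[s,0,c]]); P0=np.array([-.0084,0,.065])
def pan(r,a,z): a=np.radians(a); return P0+PR@np.array([r*np.cos(a),r*np.sin(a),z])
E
python3 - <<'E'
from h import *
T=lambda u,v:np.array([220+u/5-.4,125+v/5-.4]); S=lambda u,v:np.array([235+u/5.7-.4,165+v/5.7-.4])
obs=[("top",pan(.042,60,.004),T(151,248)),("top",pan(.042,-60,.004),T(375,271)),("side",pan(.042,-60,.004),S(422,220)),
("side",np.array([-.058,.052,0]),S(70,437)),("side",np.array([-.058,-.052,0]),S(345,537)),("side",np.array([.058,-.052,0]),S(540,358)),
("side",np.array([.058,-.052,.081]),S(545,150)),("side",np.array([-.058,-.052,.045]),S(345,418)),("side",np.array([-.058,.052,.045]),S(65,318)),
("side",np.array([.058,.052,.081]),S(278,66)),("top",np.array([.058,.052,.081]),T(117,96)),("top",np.array([.058,-.052,.081]),T(437,128))]
def W(p,X): return np.array([p[0],p[1],p[3]])+Ro.from_euler("z",p[2]).as_matrix()@X
def f(p,o=obs): return np.concatenate([proj(c,W(p,X))-u for c,X,u in o]+[[p[3]*300]])
for name,o in [("all",obs),("top",[q for q in obs if q[0]=="top"]),("side",[q for q in obs if q[0]=="side"])]:
    r=least_squares(f,[.55,-.105,-.08,0],args=(o,),loss="soft_l1"); p=r.x
    print(name,np.round(p,4),np.degrees(p[2]),np.round(f(p,o),1))
    A=W(p,P0); z=Ro.from_euler("z",p[2]).as_matrix()@PR
    print("axis",A,"grip",A+.039*z[:,2],"\n",z)
    for n,u in (("pin",pan(.032,0,.010)),("line",pan(.012,0,.054)),("dot",pan(.042,0,0))): print(n,(proj("top",W(p,u))-[220,125]+.4)*5,(proj("side",W(p,u))-[235,165]+.4)*5.7)
E
```

```text
all [ 0.5491 -0.106  -0.0715  0.0017] -4.0948720851446545 [ 0.1  0.1  0.2 -0.3  0.  -1.3 -0.6  0.6 -0.   1.9  0.7  1.2  0.8 -0.7
 -0.5  0.8 -1.5  0.1 -1.1 -0.9  0.2 -0.4  0.3 -0.9  0.5]
axis [ 0.54074316 -0.10539556  0.06668347] grip [ 0.5261708  -0.10435231  0.10284364] 
 [[ 0.92481692  0.07140817 -0.37365029]
 [-0.06620851  0.99744718  0.02674997]
 [ 0.37460659  0.          0.92718385]]
pin [263.33288534 228.68615966] [335.63414545 141.18778732]
line [240.9726994  319.32396228] [266.77316742  91.35985824]
dot [269.18270868 192.35891227] [359.36625754 139.2805874 ]
top [ 5.489e-01 -1.053e-01 -7.790e-02 -1.000e-04] -4.462473659854847 [-0.1  0.3 -0.2  0.1  0.2 -0.2  0.1 -0.3 -0. ]
axis [ 0.5404915  -0.10466757  0.0648906 ] grip [ 0.52592614 -0.10353085  0.10105077] 
 [[ 0.9243731   0.07780614 -0.37347098]
 [-0.0721406   0.99696851  0.02914669]
 [ 0.37460659  0.          0.92718385]]
pin [262.0980089  230.56830386] [333.71134284 146.25936149]
line [239.00568723 321.03156507] [264.20560806  96.52891377]
dot [268.20292858 194.32165867] [357.66720944 144.36168449]
side [ 0.5598 -0.1002 -0.0724 -0.0055] -4.147196745250213 [ 0.  -1.3  0.3 -0.   0.2  1.   0.5  0.9  0.5 -0.5 -0.3  0.2 -0.5 -0.2
 -0.7 -0.6 -1.6]
axis [ 0.55140531 -0.09963782  0.05952019] grip [ 0.5368339  -0.09858126  0.09568036] 
 [[ 0.92475607  0.07231905 -0.3736257 ]
 [-0.06705306  0.99738155  0.02709119]
 [ 0.37460659  0.          0.92718385]]
pin [248.78901539 200.07847056] [337.00688474 142.1391705 ]
line [225.93713176 288.70414563] [269.16488447  93.08308733]
dot [254.7280665  164.27786078] [360.41419044 140.25736124]
```

Call:
{"name": "jog_arm", "arguments": {
  "commands": [
    {"x": 0.005, "y": 0.04, "z": 0.01},
    {"x": 0.008, "y": 0.04, "z": 0.01},
    {"x": 0.008, "y": 0.04, "z": 0.01},
    {"x": 0.01, "y": 0.04},
    {"x": 0.01, "y": 0.04}
  ],
  "claw": 0.2,
  "newtons": 40
}}

```text
invalid input at $.commands[0]: expected keys x, y, z, rx, ry, rz
```

Call:
{"name": "jog_arm", "arguments": {
  "commands": [
    {"x": 0.005, "y": 0.04, "z": 0.01, "rx": 0, "ry": 0, "rz": -0.6},
    {"x": 0.008, "y": 0.04, "z": 0.01, "rx": 0, "ry": 0, "rz": -0.6},
    {"x": 0.008, "y": 0.04, "z": 0.01, "rx": 0, "ry": 0, "rz": -0.6},
    {"x": 0.01, "y": 0.04, "z": 0, "rx": 0, "ry": 0, "rz": -0.6},
    {"x": 0.01, "y": 0.04, "z": 0, "rx": 0, "ry": 0, "rz": -0.6}
  ],
  "claw": 0.2,
  "newtons": 40
}}

```text
clock: 1.2
eef_pos: [0.3108, -0.3624, 0.2409]
eef_rot: [[0.984, 0.181, 0.001], [0.181, -0.984, -0.001], [0.001, 0.001, -1.0]]
ft_force: [-0.3, 0.1, -0.0]
opening: 0.604
```

Call:
{"name": "jog_arm", "arguments": {
  "commands": [
    {"x": 0.01, "y": 0.036, "z": 0, "rx": 0, "ry": 0, "rz": -0.6},
    {"x": 0.012, "y": 0.036, "z": 0, "rx": 0, "ry": 0, "rz": -0.6},
    {"x": 0.015, "y": 0.036, "z": 0, "rx": 0, "ry": 0, "rz": -0.6},
    {"x": 0.018, "y": 0.036, "z": 0, "rx": 0, "ry": 0, "rz": -0.6},
    {"x": 0.02, "y": 0.036, "z": 0, "rx": 0, "ry": 0, "rz": -0.6}
  ]
}}

```text
clock: 1.7
eef_pos: [0.3858, -0.1825, 0.2408]
eef_rot: [[0.997, -0.08, 0.001], [-0.08, -0.997, -0.001], [0.001, 0.001, -1.0]]
ft_force: [1.0, 0.6, -0.2]
opening: 0.602
```

```bash
cat >> h.py <<'E'
Z=np.array([[.9246,.0745,-.3736],[-.069,.9972,.0279],[.3746,0,.9272]])  # panel frame in world
G=np.array([.5260,-.1040,.1018])
def rep(ang=0,d=-.013,cams=()):
    s=ctrl.get_state(); p=np.array(s["eef_pos"]); R=np.array(s["eef_rot"])
    a=np.radians(ang); Zr=Z@Ro.from_euler("z",a).as_matrix()
    Rt=np.column_stack([Zr[:,0],-Zr[:,1],-Zr[:,2]])
    rv=Ro.from_matrix(Rt@R.T).as_rotvec(degrees=True)/5
    tgt=G+Z[:,2]*d
    print("t",round(s["clock"],2),"pos",p.round(4),"to go",(tgt-p).round(4),"rot units",rv.round(3),"err in panel frame mm",(Z.T@(p-tgt)*1000).round(1))
    print("q",np.round(s["joints"],2),"F",np.round(s["ft_force"],1),"open",round(s["opening"],3))
    import cv2
    for c in cams:
        im=ctrl.read_camera(c); cv2.imwrite(f"pics/{c}_{s['clock']:.2f}.png",im[:,:,::-1]); print(f"pics/{c}_{s['clock']:.2f}.png")
E
python3 -c "
from h import *
rep(0,.08,['side','top'])"
```

```text
t 1.7 pos [ 0.3858 -0.1825  0.2408] to go [ 0.1103  0.0807 -0.0648] rot units [-0.332 -4.377  0.069] err in panel frame mm [-72.1 -88.7  99.1]
q [ 0.67 -0.05 -0.28  1.81 -0.01  1.38 -1.27] F [ 1.   0.6 -0.2] open 0.602
pics/side_1.70.png
pics/top_1.70.png
```

View pics/side_1.70.png

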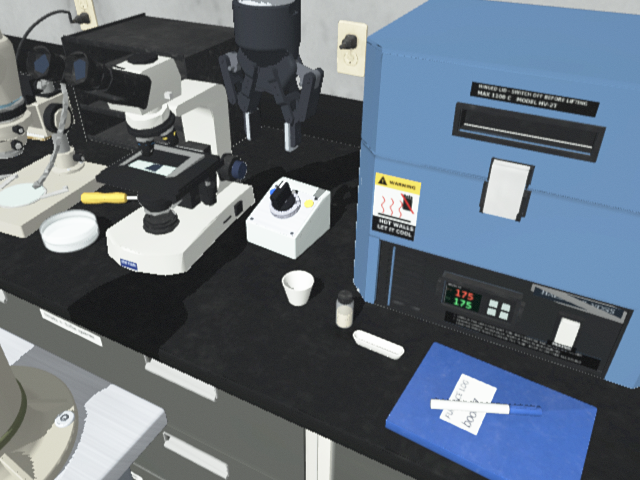

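View pics/top_1.70.png

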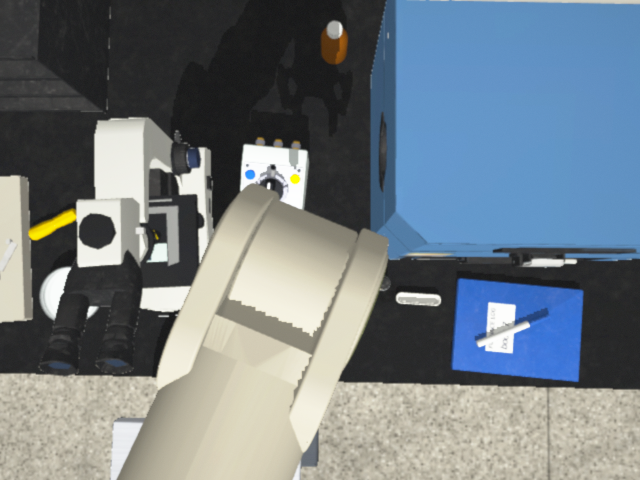

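Call:
{"name": "jog_arm", "arguments": {
  "commands": [
    {"x": 0.02, "y": 0.02, "z": 0, "rx": -0.06, "ry": -0.88, "rz": 0.01},
    {"x": 0.022, "y": 0.02, "z": 0, "rx": -0.06, "ry": -0.88, "rz": 0.01},
    {"x": 0.022, "y": 0.02, "z": -0.01, "rx": -0.07, "ry": -0.88, "rz": 0.01},
    {"x": 0.022, "y": 0.016, "z": -0.01, "rx": -0.07, "ry": -0.88, "rz": 0.02},
    {"x": 0.022, "y": 0.005, "z": -0.01, "rx": -0.07, "ry": -0.86, "rz": 0.02}
  ],
  "claw": 0
}}

```text
clock: 2.3
eef_pos: [0.4945, -0.1014, 0.2109]
eef_rot: [[0.924, -0.069, 0.377], [-0.064, -0.998, -0.027], [0.378, 0.001, -0.926]]
ft_force: [0.1, 0.4, -0.4]
opening: 0.499
```

```bash
python3 -c "
from h import *
rep(0,.04,['side','top'])"
```

```text
t 2.3 pos [ 0.4945 -0.1014  0.2109] to go [ 0.0165 -0.0014 -0.072 ] rot units [ 0.013  0.043 -0.063] err in panel frame mm [11.6  0.2 73. ]
q [ 0.59 -0.17 -0.37  2.03 -0.15  0.88 -1.36] F [ 0.1  0.4 -0.4] open 0.499
pics/side_2.30.png
pics/top_2.30.png
```

Call:
{"name": "jog_arm", "arguments": {
  "commands": [
    {"x": 0.0, "y": 0, "z": -0.02, "rx": 0.01, "ry": 0.04, "rz": -0.06},
    {"x": 0.004, "y": 0, "z": -0.02, "rx": 0, "ry": 0, "rz": 0},
    {"x": 0.006, "y": 0, "z": -0.016, "rx": 0, "ry": 0, "rz": 0},
    {"x": 0.006, "y": -0.001, "z": -0.016, "rx": 0, "ry": 0, "rz": 0}
  ]
}}

```text
clock: 2.8
eef_pos: [0.5093, -0.1051, 0.1384]
eef_rot: [[0.927, -0.077, 0.368], [-0.072, -0.997, -0.029], [0.369, -0.0, -0.929]]
ft_force: [0.0, -0.3, 0.1]
opening: 0.5
```

```bash
python3 -c "
from h import *
rep(0,-.013,['side','top'])"
python3 - <<'E'
import cv2,glob
f=sorted(glob.glob('pics/side_*.png'))[-1]
cv2.imwrite('pics/z1.png',cv2.resize(cv2.imread(f)[60:280,180:400],None,fx=2.7,fy=2.7))
E
```

```text
t 2.8 pos [ 0.5093 -0.1051  0.1384] to go [ 0.0215  0.0007 -0.0487] rot units [-0.006 -0.066  0.035] err in panel frame mm [-1.6 -2.3 53.2]
q [ 0.59 -0.05 -0.41  2.1  -0.09  0.71 -1.41] F [ 0.  -0.3  0.1] open 0.5
pics/side_2.80.png
pics/top_2.80.png
```

View pics/z1.png

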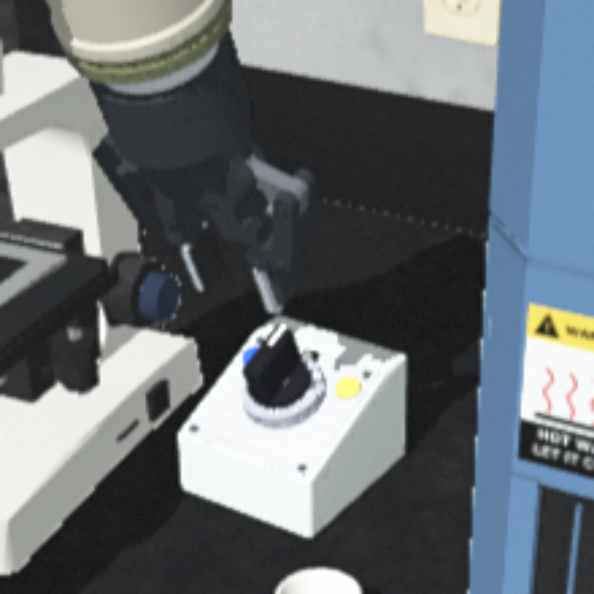

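Call:
{"name": "jog_arm", "arguments": {
  "commands": [
    {"x": 0.006, "y": 0.001, "z": -0.015, "rx": 0, "ry": -0.06, "rz": 0.03},
    {"x": 0.006, "y": 0, "z": -0.014, "rx": 0, "ry": 0, "rz": 0},
    {"x": 0.004, "y": 0, "z": -0.01, "rx": 0, "ry": 0, "rz": 0}
  ]
}}

```text
clock: 3.2
eef_pos: [0.5257, -0.1038, 0.0998]
eef_rot: [[0.924, -0.075, 0.374], [-0.069, -0.997, -0.028], [0.375, -0.0, -0.927]]
ft_force: [-1.0, 0.4, 0.2]
opening: 0.499
```

```bash
python3 -c "
from h import *
rep(0,-.013,['side','top'])"
python3 - <<'E'
import cv2,glob
f=sorted(glob.glob('pics/side_*.png'))[-1]
cv2.imwrite('pics/z2.png',cv2.resize(cv2.imread(f)[110:280,200:370],None,fx=3.5,fy=3.5))
E
```

```text
t 3.2 pos [ 0.5257 -0.1038  0.0998] to go [ 0.0051 -0.0006 -0.0101] rot units [-0.005  0.007  0.003] err in panel frame mm [-1.   0.2 11.3]
q [ 0.57  0.04 -0.42  2.12 -0.03  0.6  -1.47] F [-1.   0.4  0.2] open 0.499
pics/side_3.20.png
pics/top_3.20.png
```

View pics/z2.png

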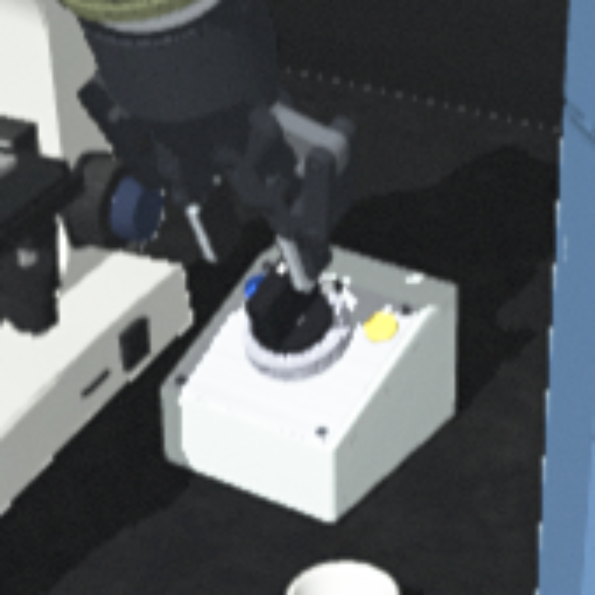

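Call:
{"name": "jog_arm", "arguments": {
  "commands": [
    {"x": 0.002, "y": 0, "z": -0.005, "rx": 0, "ry": 0, "rz": 0},
    {"x": 0.003, "y": 0, "z": -0.005, "rx": 0, "ry": 0, "rz": 0},
    {"x": 0, "y": 0, "z": 0, "rx": 0, "ry": 0, "rz": 0}
  ]
}}

```text
clock: 3.6
eef_pos: [0.5306, -0.1029, 0.0891]
eef_rot: [[0.924, -0.074, 0.374], [-0.069, -0.997, -0.027], [0.375, -0.001, -0.927]]
ft_force: [-0.0, -0.0, 0.5]
opening: 0.5
```

Call:
{"name": "jog_arm", "arguments": {
  "commands": [
    {"x": 0, "y": 0, "z": 0, "rx": 0, "ry": 0, "rz": 0},
    {"x": 0, "y": 0, "z": 0, "rx": 0, "ry": 0, "rz": 0},
    {"x": 0, "y": 0, "z": 0, "rx": 0, "ry": 0, "rz": 0},
    {"x": 0, "y": 0, "z": 0, "rx": 0, "ry": 0, "rz": 0},
    {"x": 0, "y": 0, "z": 0, "rx": 0, "ry": 0, "rz": 0}
  ],
  "claw": -1,
  "newtons": 40
}}

```text
clock: 4.1
eef_pos: [0.5306, -0.103, 0.0897]
eef_rot: [[0.924, -0.074, 0.375], [-0.069, -0.997, -0.027], [0.376, -0.001, -0.927]]
ft_force: [-2.6, -0.4, 4.1]
opening: 0.122
```

```bash
python3 -c "
from h import *
rep(0,-.013)"
```

```text
t 4.1 pos [ 0.5306 -0.103   0.0897] to go [ 0.0002 -0.0014  0.0001] rot units [-0.008  0.017 -0.006] err in panel frame mm [-0.3  1.3  0.1]
q [ 0.57  0.06 -0.42  2.12 -0.01  0.58 -1.49] F [-2.6 -0.4  4.1] open 0.122
```

Call:
{"name": "jog_arm", "arguments": {
  "commands": [
    {"x": 0, "y": 0, "z": 0, "rx": 0, "ry": 0, "rz": 0},
    {"x": -0.001, "y": 0, "z": 0.0025, "rx": 0, "ry": 0, "rz": 0},
    {"x": -0.001, "y": 0, "z": 0.0025, "rx": 0, "ry": 0, "rz": 0}
  ]
}}

```text
clock: 4.4
eef_pos: [0.5285, -0.1028, 0.0942]
eef_rot: [[0.924, -0.074, 0.375], [-0.069, -0.997, -0.026], [0.375, -0.001, -0.927]]
ft_force: [4.4, -0.6, -5.2]
opening: 0.119
```

```bash
python3 -c "
from h import *
rep(0,-.013,['side','top'])"
python3 - <<'E'
import cv2,glob
f=sorted(glob.glob('pics/side_*.png'))[-1]
cv2.imwrite('pics/z3.png',cv2.resize(cv2.imread(f)[130:270,210:350],None,fx=4.2,fy=4.2))
E
```

```text
t 4.4 pos [ 0.5285 -0.1028  0.0942] to go [ 0.0024 -0.0015 -0.0045] rot units [-0.015  0.012 -0.007] err in panel frame mm [-0.6  1.4  5.1]
q [ 0.57  0.05 -0.42  2.12 -0.02  0.59 -1.48] F [ 4.4 -0.6 -5.2] open 0.119
pics/side_4.40.png
pics/top_4.40.png
```

View pics/z3.png

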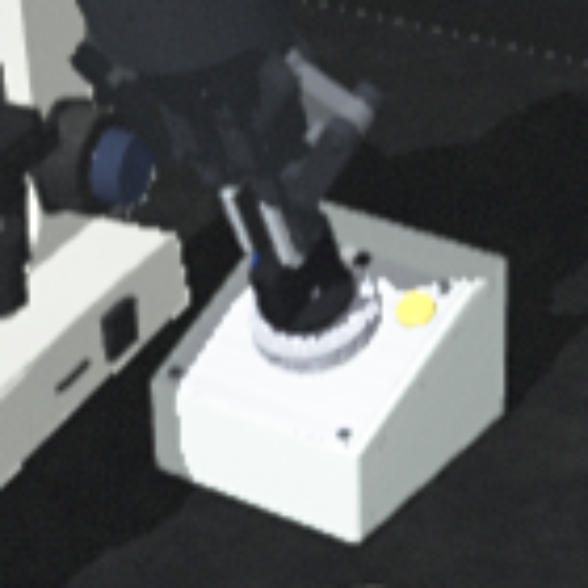

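Call:
{"name": "jog_arm", "arguments": {
  "commands": [
    {"x": -0.001, "y": 0, "z": 0.0025, "rx": 0, "ry": 0, "rz": 0},
    {"x": -0.001, "y": 0, "z": 0.0025, "rx": 0, "ry": 0, "rz": 0},
    {"x": 0, "y": 0, "z": 0, "rx": 0, "ry": 0, "rz": 0}
  ]
}}

```text
clock: 4.8
eef_pos: [0.5264, -0.1027, 0.0994]
eef_rot: [[0.924, -0.074, 0.374], [-0.069, -0.997, -0.027], [0.375, -0.001, -0.927]]
ft_force: [5.2, -0.7, -7.3]
opening: 0.117
```

```bash
python3 -c "
from h import *
rep(0,-.013,['side','top'])"
python3 - <<'E'
import cv2,glob
f=sorted(glob.glob('pics/side_*.png'))[-1]
cv2.imwrite('pics/z4.png',cv2.resize(cv2.imread(f)[130:270,210:350],None,fx=4.2,fy=4.2))
E
```

```text
t 4.8 pos [ 0.5264 -0.1027  0.0994] to go [ 0.0045 -0.0016 -0.0097] rot units [-0.012  0.011 -0.008] err in panel frame mm [-0.6  1.3 10.7]
q [ 0.57  0.04 -0.42  2.12 -0.03  0.6  -1.47] F [ 5.2 -0.7 -7.3] open 0.117
pics/side_4.80.png
pics/top_4.80.png
```

View pics/z4.png

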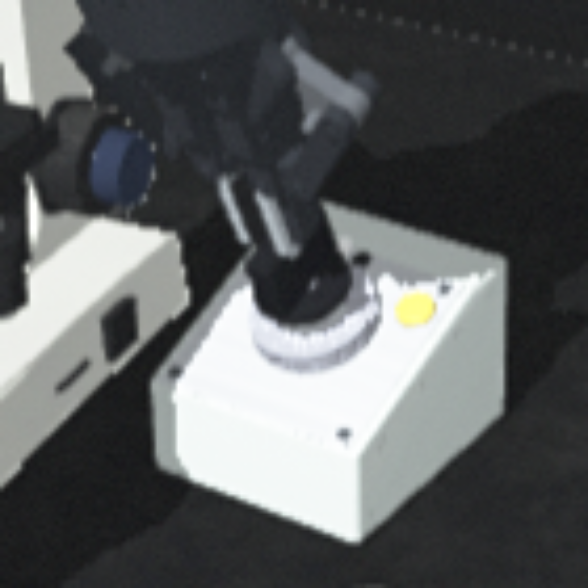

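Call:
{"name": "jog_arm", "arguments": {
  "commands": [
    {"x": 0, "y": 0, "z": 0, "rx": -0.45, "ry": 0.03, "rz": 1.11},
    {"x": 0, "y": 0, "z": 0, "rx": -0.45, "ry": 0.03, "rz": 1.11}
  ]
}}

```text
clock: 5.1
eef_pos: [0.5264, -0.1028, 0.0992]
eef_rot: [[0.919, 0.123, 0.375], [0.144, -0.989, -0.027], [0.367, 0.079, -0.927]]
ft_force: [4.9, -0.6, -7.6]
opening: 0.116
```

```bash
python3 -c "
from h import *
rep(0,-.003,['side'])
print(Z.T@np.array(ctrl.get_state()['moment']),Z.T@np.array(ctrl.get_state()['ft_force']))"
python3 - <<'E'
import cv2,glob
f=sorted(glob.glob('pics/side_*.png'))[-1]
cv2.imwrite('pics/z5.png',cv2.resize(cv2.imread(f)[130:270,210:350],None,fx=4.2,fy=4.2))
E
```

```text
t 5.1 pos [ 0.5264 -0.1028  0.0992] to go [ 0.0007 -0.0012 -0.0002] rot units [ 0.904 -0.052 -2.271] err in panel frame mm [-0.6  1.2  0.4]
q [ 0.58  0.04 -0.43  2.12 -0.03  0.6  -1.26] F [ 4.9 -0.6 -7.6] open 0.116
pics/side_5.10.png
[ 0.00962819 -0.1026546  -0.03590595] [ 3.59072373  0.34503647 -7.92194072]
```

View pics/z5.png

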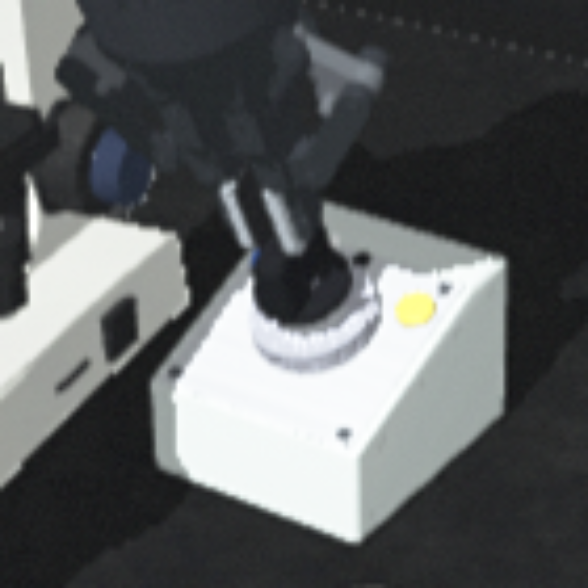

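Call:
{"name": "jog_arm", "arguments": {
  "commands": [
    {"x": 0, "y": 0, "z": 0, "rx": -0.45, "ry": 0.03, "rz": 1.11},
    {"x": 0, "y": 0, "z": 0, "rx": -0.45, "ry": 0.03, "rz": 1.11},
    {"x": 0, "y": 0, "z": 0, "rx": -0.45, "ry": 0.03, "rz": 1.11},
    {"x": 0, "y": 0, "z": 0, "rx": -0.45, "ry": 0.03, "rz": 1.11}
  ]
}}

```text
clock: 5.55
eef_pos: [0.5266, -0.1031, 0.0993]
eef_rot: [[0.79, 0.484, 0.376], [0.531, -0.847, -0.027], [0.305, 0.221, -0.926]]
ft_force: [5.1, -0.4, -6.8]
opening: 0.117
```

Call:
{"name": "jog_arm", "arguments": {
  "commands": [
    {"x": 0, "y": 0, "z": 0, "rx": -0.45, "ry": 0.03, "rz": 1.11},
    {"x": 0, "y": 0, "z": 0, "rx": -0.45, "ry": 0.03, "rz": 1.11},
    {"x": 0, "y": 0, "z": 0, "rx": -0.45, "ry": 0.03, "rz": 1.11},
    {"x": 0, "y": 0, "z": 0, "rx": -0.4, "ry": 0.03, "rz": 1.0}
  ]
}}

```text
clock: 5.95
eef_pos: [0.5267, -0.1032, 0.0995]
eef_rot: [[0.534, 0.757, 0.377], [0.823, -0.567, -0.027], [0.193, 0.324, -0.926]]
ft_force: [6.2, -1.3, -6.1]
opening: 0.117
```

```bash
python3 -c "
from h import *
rep(60,-.003,['side','top'])
print(Z.T@np.array(ctrl.get_state()['moment']),Z.T@np.array(ctrl.get_state()['ft_force']))"
python3 - <<'E'
import cv2,glob
f=sorted(glob.glob('pics/side_*.png'))[-1]
cv2.imwrite('pics/z6.png',cv2.resize(cv2.imread(f)[130:270,210:350],None,fx=4.2,fy=4.2))
E
```

```text
t 5.95 pos [ 0.5267 -0.1032  0.0995] to go [ 0.0004 -0.0008 -0.0004] rot units [-0.057  0.041  0.104] err in panel frame mm [-0.3  0.8  0.6]
q [ 0.61  0.04 -0.46  2.12 -0.02  0.6  -0.43] F [ 6.2 -1.3 -6.1] open 0.117
pics/side_5.95.png
pics/top_5.95.png
[-0.27418919 -0.22327567  0.04497734] [ 2.99976416 -0.82083548 -7.04127551]
```

View pics/z6.png

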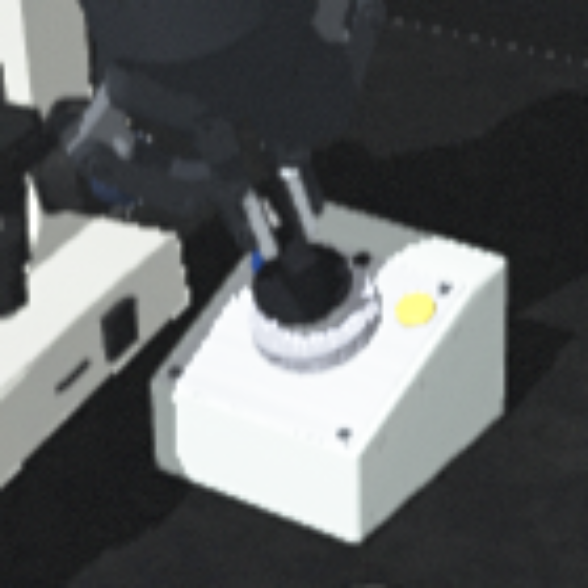

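Call:
{"name": "jog_arm", "arguments": {
  "commands": [
    {"x": 0.001, "y": 0, "z": -0.0025, "rx": -0.05, "ry": 0.03, "rz": 0.1},
    {"x": 0.001, "y": 0, "z": -0.0025, "rx": 0, "ry": 0, "rz": 0},
    {"x": 0.001, "y": 0, "z": -0.0025, "rx": 0, "ry": 0, "rz": 0},
    {"x": 0.001, "y": 0, "z": -0.002, "rx": 0, "ry": 0, "rz": 0},
    {"x": 0, "y": 0, "z": 0, "rx": 0, "ry": 0, "rz": 0}
  ]
}}

```text
clock: 6.55
eef_pos: [0.5306, -0.1033, 0.0899]
eef_rot: [[0.529, 0.762, 0.374], [0.827, -0.561, -0.028], [0.189, 0.324, -0.927]]
ft_force: [3.4, -2.6, -2.1]
opening: 0.117
```

```bash
python3 -c "
from h import *
rep(60,-.013)
print(Z.T@np.array(ctrl.get_state()['moment']),Z.T@np.array(ctrl.get_state()['ft_force']))"
```

```text
t 6.55 pos [ 0.5306 -0.1033  0.0899] to go [ 0.0003 -0.001  -0.0002] rot units [-0.016  0.007  0.031] err in panel frame mm [-0.2  1.   0.3]
q [ 0.6   0.07 -0.46  2.12  0.    0.58 -0.45] F [ 3.4 -2.6 -2.1] open 0.117
[-0.6709075  -0.05978762 -0.04655602] [ 2.51052876 -2.3919331  -3.25137731]
```

Call:
{"name": "jog_arm", "arguments": {
  "commands": [
    {"x": 0, "y": 0, "z": 0, "rx": 0, "ry": 0, "rz": 0},
    {"x": 0, "y": 0, "z": 0, "rx": 0, "ry": 0, "rz": 0},
    {"x": 0, "y": 0, "z": 0, "rx": 0, "ry": 0, "rz": 0},
    {"x": 0, "y": 0, "z": 0, "rx": 0, "ry": 0, "rz": 0},
    {"x": 0, "y": 0, "z": 0, "rx": 0, "ry": 0, "rz": 0}
  ],
  "claw": 0
}}

```text
clock: 7.05
eef_pos: [0.5305, -0.1027, 0.0899]
eef_rot: [[0.528, 0.762, 0.374], [0.828, -0.56, -0.027], [0.189, 0.324, -0.927]]
ft_force: [-0.8, -0.6, 0.0]
opening: 0.501
```

Call:
{"name": "jog_arm", "arguments": {
  "commands": [
    {"x": -0.004, "y": 0, "z": 0.01, "rx": 0, "ry": 0, "rz": 0},
    {"x": -0.006, "y": 0, "z": 0.015, "rx": 0, "ry": 0, "rz": 0},
    {"x": -0.008, "y": 0.001, "z": 0.02, "rx": 0, "ry": 0, "rz": 0},
    {"x": -0.008, "y": 0.001, "z": 0.02, "rx": 0, "ry": 0, "rz": 0},
    {"x": -0.004, "y": 0, "z": 0.02, "rx": 0, "ry": 0, "rz": 0}
  ]
}}

```text
clock: 7.55
eef_pos: [0.4997, -0.1005, 0.1763]
eef_rot: [[0.528, 0.762, 0.374], [0.828, -0.56, -0.027], [0.189, 0.324, -0.927]]
ft_force: [-0.2, 0.6, -1.2]
opening: 0.501
```

```bash
python3 -c "
from h import *
rep(60,-.013,['side','top'])
for c in ['side','top']:
  for n in ['pin_tip','knob_grip']: print(c,n,[(np.round(d['location'],4).tolist(),round(d['p'],2)) for d in ctrl.mark_of(n,c)[:2]])
"
python3 - <<'E'
import cv2,glob
f=sorted(glob.glob('pics/side_*.png'))[-1]
cv2.imwrite('pics/z7.png',cv2.resize(cv2.imread(f)[165:265,235:340],None,fx=5.7,fy=5.7,interpolation=cv2.INTER_CUBIC))
f=sorted(glob.glob('pics/top_*.png'))[-1]
cv2.imwrite('pics/t7.png',cv2.imread(f))
E
```

```text
t 7.55 pos [ 0.4997 -0.1005  0.1763] to go [ 0.0311 -0.0038 -0.0866] rot units [-0.016  0.01   0.015] err in panel frame mm [ 3.4  1.5 92. ]
q [ 0.64 -0.12 -0.44  2.07 -0.14  0.8  -0.33] F [-0.2  0.6 -1.2] open 0.501
pics/side_7.55.png
pics/top_7.55.png
side pin_tip [([0.5552, -0.0771, 0.0796], 0.66)]
side knob_grip [([0.5271, -0.1006, 0.1046], 0.69)]
top pin_tip [([0.5509, -0.0777, 0.0815], 0.44)]
top knob_grip [([0.5208, -0.1059, 0.0997], 0.58)]
```

View pics/z7.png

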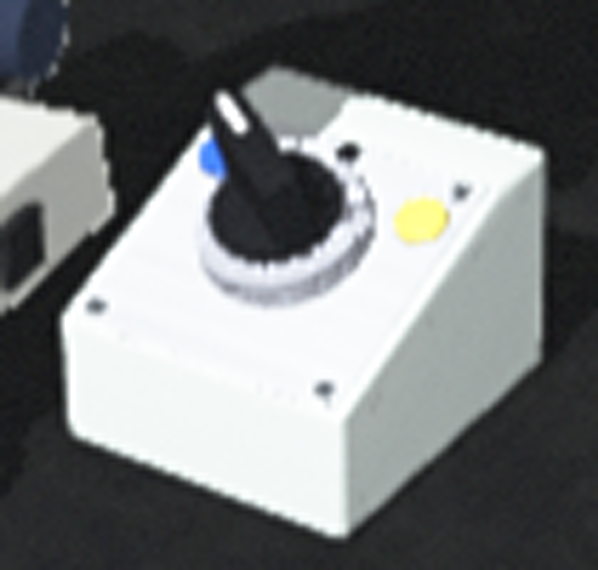

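View pics/t7.png

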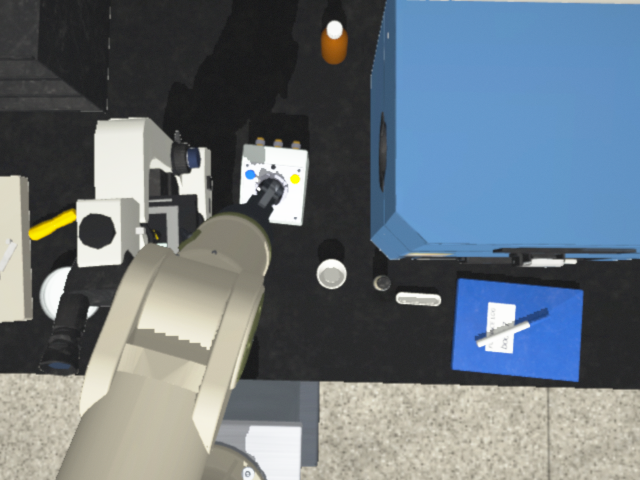

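```bash
python3 - <<'E'
from h import *
A=G-.039*Z[:,2]
def q(r,a,z,c): 
    a=np.radians(a); return proj(c,A+Z@np.array([r*np.cos(a),r*np.sin(a),z]))
f=lambda u:((u-[235,165]+.4)*5.7).round(1)
print("initial line at 0:",f(q(.012,0,.054,"side")),"seen ~ (272,110)")
for a in (50,55,60,65): print(a,[f(q(.012,a,.054+d,"side")).tolist() for d in (0,.003,.006)])
E
python3 - <<'E'
import cv2,glob,numpy as np
a=cv2.imread('pics/side0.png'); b=cv2.imread('pics/side_7.55.png')
k=np.hstack([cv2.resize(x[180:230,260:310],None,fx=8,fy=8,interpolation=cv2.INTER_CUBIC) for x in (a,b)])
cv2.imwrite('pics/cmp.png',k)
E
```

```text
initial line at 0: [265.6  94.5] seen ~ (272,110)
50 [[232.2, 96.7], [229.6, 89.9], [227.0, 83.0]]
55 [[228.9, 98.2], [226.3, 91.3], [223.7, 84.4]]
60 [[225.7, 99.8], [223.1, 93.0], [220.5, 86.1]]
65 [[222.7, 101.6], [220.1, 94.8], [217.5, 87.9]]
```

View pics/cmp.png

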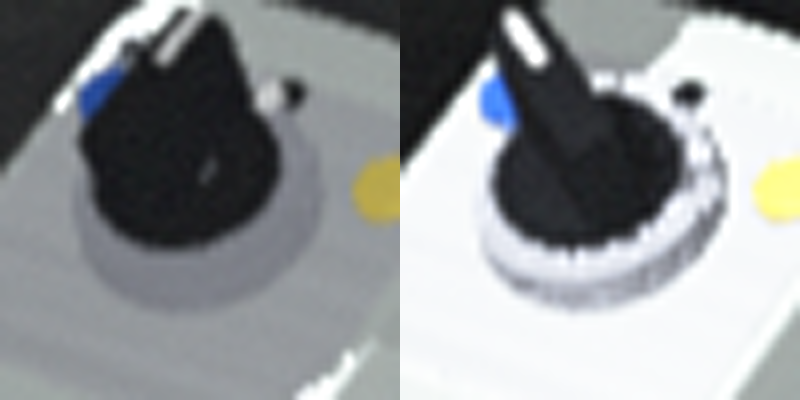

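View pics/side_7.55.png

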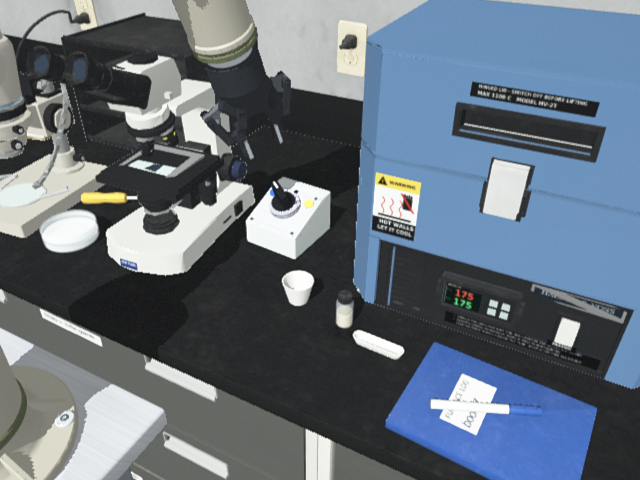

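Call:
{"name": "jog_arm", "arguments": {
  "commands": [
    {"x": 0, "y": -0.01, "z": 0.02, "rx": 0, "ry": 0, "rz": 0},
    {"x": 0, "y": -0.01, "z": 0.01, "rx": 0, "ry": 0, "rz": 0},
    {"x": 0, "y": 0, "z": 0, "rx": 0, "ry": 0, "rz": 0},
    {"x": 0, "y": 0, "z": 0, "rx": 0, "ry": 0, "rz": 0}
  ]
}}

```text
clock: 8.25
eef_pos: [0.5003, -0.1209, 0.2041]
eef_rot: [[0.529, 0.762, 0.373], [0.827, -0.561, -0.027], [0.189, 0.323, -0.927]]
ft_force: [0.4, 0.0, -0.5]
opening: 0.497
```

```bash
python3 - <<'E'
from h import *
s=ctrl.get_state(); print(np.round(s["joint_efforts"],2),np.round(s["ft_force"],1),s["clock"],s["eef_pos"])
if abs(s["joint_efforts"][0])<1: print(ctrl.job_done())
E
```

```text
[  0.37 -27.24   2.21 -38.81  -0.38  -2.18   0.09] [ 0.4  0.  -0.5] 8.25 [ 0.50031976 -0.12094862  0.20413131]
the job is handed in; nothing more can be done
None
```

The selector now points at the notch beside the blue tag, on the operator's left, and I handed the job in at about 8.3 s. I gripped the knob, pulled it out about 10.5 mm, turned it 60° counter-clockwise, lowered it, released it and backed the gripper away.

**Angle and seating:** The last side picture shows the pointer line and the skirt edge where they should be for 60° and fully home, to within about 1 mm. A knob still 6 mm out would have shifted about 14 zoomed pixels, and I saw no such shift. Both cameras' pin-tip estimates agree with the left notch.

**Contact:** After I backed off, the wrist force was about 0 and the base-joint torque about 0.4 N m, so I saw no sign of the arm touching anything. The highest force I read while working was about 9 N.

**Bystanders:** The vial, crucible and boat look unmoved in the pictures.

**Disagreements:**
- The recognisers never reported the blue tag, so I took its side from the pictures.
- The console position from the side camera alone was about 1 cm off the top camera's. I used a compromise close to the combined fit, and it held for the grasp.
- The closed-gripper reading (0.12) corresponds to about 10 mm, not the 14 mm bar. The pull force and the turn showed the grip was good.

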